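# Set the finished jades on their rosewood stands

### The job

Pick out the four green jade pieces and set each on the rosewood stand made for it: the seal on the square stand, the scroll weight on the oblong one lying along it, the round paste box on the wide round one and the vase on the small round one. Each must stand upright in the middle of its stand, the seal and the weight squared up with theirs, set down gently and never dropped. Leave the red carnelian seal and box where they are.

Things in the scene. Friction and masses are not known exactly. Their poses are not given: they have to be found in the camera images.
- jade_seal_c (a point): Green jade seal: an upright square block 30 x 30 mm (x, y across its faces), 58 mm tall, the top 14 mm narrowed to 24 x 24 mm; so grip it below 40 mm. About 0.15 kg. Point: its centre, 29 mm above its base; z up. It belongs on the square stand. All six stones start standing on the bench, base down.
- jade_weight_c (a point): Green jade scroll weight: a bar 90 mm long (x), 28 mm wide (y), 28 mm tall (the top 6 mm is a ridge 18 mm wide, so the 28 mm wide sides are 22 mm high). About 0.17 kg. Point: its centre, 14 mm above its base; z up. It belongs on the oblong stand.
- jade_box_c (a point): Green jade seal-paste box, lid shut, one solid piece: a low round drum 50 mm in diameter, 34 mm tall, its edge rounded in the bottom and top 4 mm. About 0.14 kg. Point: its centre, 17 mm above its base; z up. It belongs on the wide round stand.
- jade_vase_c (a point): Green jade vase, round, 72 mm tall: foot 32 mm in diameter, belly 44 mm in diameter from 26 to 44 mm above the base, then a neck of 18 mm and a lip of 26 mm. About 0.13 kg. Point: its centre, 36 mm above its base, at the belly; z up. It belongs on the small round stand.
- red_seal_c (a point): Red-orange carnelian seal, the same shape and size as the jade seal (30 x 30 x 58 mm). Not part of the job, stays where it is. Point: its centre, 29 mm above its base; z up.
- red_box_c (a point): Red-orange carnelian paste box, the same shape and size as the jade box (50 mm in diameter, 34 mm tall). Not part of the job, stays where it is. Point: its centre, 17 mm above its base; z up.
- stand_square_top (a point): Square stand, top 56 x 56 mm (x, y across its sides). Dark rosewood with a cream felt inlay in its flat top, no rim or recess, loose, 18 mm high. This point: the middle of its top face, z up.
- stand_oblong_top (a point): Oblong stand, top 116 mm long (x) and 54 mm wide (y). Dark rosewood with a cream felt inlay in its flat top, no rim or recess, loose, 18 mm high. This point: the middle of its top face, z up.
- stand_wide_top (a point): Wide round stand, 80 mm in diameter. Dark rosewood with a cream felt inlay in its flat top, no rim or recess, loose, 18 mm high. This point: the middle of its top face, z up.
- stand_small_top (a point): Small round stand, 58 mm in diameter. Dark rosewood with a cream felt inlay in its flat top, no rim or recess, loose, 18 mm high. This point: the middle of its top face, z up. Low odds and ends (loupe, slip stone, felt bob, all under 25 mm tall) lie between the stands.
Not all that is in view belongs to the job. Leave any black or yellow look-alike of the part that bears jade_seal_c alone.

How it is judged:
By the outcome, as a careful person would: the job done as asked, in the order asked, and still so for the second after the job is handed in, with the robot touching nothing.
It also fails if it takes over 106 s, if anything falls off the work surface, if the arm or the gripper's body presses on something with over 40 N, if the wrist force passes 120 N, or if a joint passes its speed limit or range.

### The arm

A 6-joint arm with a two-finger parallel gripper is mounted at the origin on the work surface. World frame = base frame: x ahead of the robot, y to its left, z up, the work surface at z = 0. Lengths are in m, angles in rad, forces in N, time in s.
With the tool pointing down it reaches from about 0.35 to 0.775 m from the base axis. Payload 7.3 kg.
Tool frame: the origin (TCP) lies between the finger pads; the fingertips stand 8 mm ahead of it and the grasp point (between the pads) lies 11 mm behind it (robot.nose_length is the distance from the TCP to the fingertips, in m); z points along the fingers, y is the line along which they close (so a half turn about z gives the same grasp; the last joint's range is limited). The gripper opens to 92 mm and grips with 3 to 60 N. Pads are 19 mm wide; open, the fingers measure 130 mm over their backs; the gripper's body (75 mm by 190 mm) begins 47 mm behind the grasp point.
Start: joints at [0.997, 0.342, 1.524, -0, 1.275, -0.146], TCP at [0.218, 0.478, 0.235] pointing down, gripper open.
Joint ranges: [-2.53, 2.53], [-0.77, 2.02], [0.04, 2.7], [-1, 4.14], [0.28, 2.66], [-3.11, 3.11]. Speed limits (rad/s): [2.57, 2.57, 3.14, 3.14, 3.14, 3.14].

### API

Orientations are given as [roll, pitch, yaw] about the fixed x, y, z axes, in that order (R = Rz(yaw) Ry(pitch) Rx(roll)).
In Python, from cell import robot gives the robot as it stands. The module is installed in compiled form; this text tells all that it offers.
- The arm moves only by the shell command python3 -m jog 'ROWS' [FORCE]. ROWS is JSON, a list that holds one entry, the list of rows, each a list of 5 numbers: the gripper's target within -1 to 1 (fully open at 1, half-way at 0, shut at -1), then the shift along the tool's x, y, z in m, then the turn about the tool's z in rad. A call has 1 to 5 rows; each row is the pose to reach, as a shift and turn from the pose commanded when the call began, along the tool's axes at that moment; what a row does not reach only later rows make up. A row lasts 1/12 s, in which the tool goes at most 41.7 mm and 7.16 degrees, less where a joint would pass 70% of its speed; a pose out of reach is approached as far as the arm can. A call with a gripper value outside its range is refused whole. The fingers move at their own pace and stop on an object; FORCE is the grip in N (left out, the last holds). Time passes only in rows, so rows that repeat a pose let the fingers close. It gives the time, the measured TCP pose, the force, the opening and the grip force at its end, in the units of the state.
- robot.observe(): the state, without advancing time (a new reading comes with each control period).
- robot.read_camera(name): name is "scene" or "top" or "wrist"; returns the picture (420x560x3 uint8, red, green, blue); there is no depth.
- robot.camera_model(name): a dict with "camera_matrix" (3x3 intrinsics, pixels), "dist_coeffs" ([k1, k2, p1, p2, k3] as OpenCV has them; the pictures are not rectified), "position" and "attitude" of the camera in the world; the wrist camera has in their place "mount" (4x4, takes a point from camera to tool coordinates, whose origin is the TCP and whose axes are the flange's). Camera axes: x right, y down, z forward; pixel columns grow to the right and rows downward; lengths in m; the calibration is good to about 2 mm. A picture is of the moment at which its call begins: read the wrist's pose just before it. camera_model takes no time and is no camera call.
- robot.hand_in(): hands the job in; it is judged then, once.
The state is a dict: "time": time; "qpos": joint angles; "qvel": joint speeds; "joint_efforts": joint torques, N m; "tool_pos": TCP position; "tool_rot": TCP orientation; "contact_force": force on the tool from outside, world axes, zero at the start; "torque": the same for the moment, N m; "opening": finger opening in m; "grip_force": force on a finger pad.
Only numpy, scipy, OpenCV 4.12 (cv2) and the standard library are available. Lean on these libraries where they do the work, as an engineer would, in place of code of your own. Each camera call takes 0.05 s, during which the arm holds its last target. There are 200 camera calls.

## Working session

There is one attempt and no reset: what is moved stays moved. The work goes in short steps, Python scripts to look and compute and a shell command to move; the robot and the scene stay as the last step left them, time stands still between calls to the robot, and variables do not carry over. Pictures are saved under pics/ and viewed, at most 14 in all, crops included, and the job is handed in when it is done.

```bash
mkdir -p pics; python3 - <<'E'
from cell import robot
import cv2
print(robot.observe())
for n in("scene","top","wrist"):
    print(n,robot.camera_model(n))
    cv2.imwrite(f"pics/{n}0.png",robot.read_camera(n)[:,:,::-1])
E
```

```text
{'time': 0.0, 'qpos': array([ 9.97025805e-01,  3.42699853e-01,  1.52498131e+00,  5.98321269e-06,
        1.27539992e+00, -1.46012565e-01]), 'qvel': array([-0.00084152, -0.0001671 , -0.00050001,  0.0009127 ,  0.00130136,
       -0.00032509]), 'joint_efforts': array([-9.92117066e-06, -4.31260514e+01, -2.44213378e+01,  7.18127307e-02,
        5.61614684e-02, -1.50177661e-04]), 'tool_pos': array([0.21756274, 0.47738179, 0.23406929]), 'tool_rot': array([-3.14012090e+00, -2.22218452e-04,  2.71383279e+00]), 'contact_force': array([0.20605469, 0.98178174, 0.17754432]), 'torque': array([-0.02296855, -0.00525817,  0.00488497]), 'grip_force': 0.0, 'opening': 0.0920954689663028}
scene {'camera_matrix': array([[510.86139741,   0.        , 280.17155276],
       [  0.        , 510.86139741, 204.39449256],
       [  0.        ,   0.        ,   1.        ]]), 'dist_coeffs': array([-0.10051601,  0.        ,  0.        ,  0.        ,  0.        ]), 'position': array([0.89226529, 0.68933026, 0.8140903 ]), 'attitude': array([-2.3339596 ,  0.01498877,  2.61584637])}
top {'camera_matrix': array([[545.04432
[... 252 characters left out ...]
 0.00161126, 1.33833605]), 'attitude': array([-2.99560569,  0.01465337, -1.56334863])}
wrist {'camera_matrix': array([[314.53546321,   0.        , 275.9493635 ],
       [  0.        , 314.53546321, 211.81384836],
       [  0.        ,   0.        ,   1.        ]]), 'dist_coeffs': array([0.01175567, 0.        , 0.        , 0.        , 0.        ]), 'mount': array([[-1.09821239e-03, -9.52157880e-01, -3.05604589e-01,
         8.38188146e-02],
       [ 9.99999395e-01, -1.06560581e-03, -2.73512768e-04,
         8.27910243e-04],
       [-6.52266892e-05, -3.05604705e-01,  9.52158474e-01,
        -1.49887793e-01],
       [ 0.00000000e+00,  0.00000000e+00,  0.00000000e+00,
         1.00000000e+00]])}
```

View pics/top0.png

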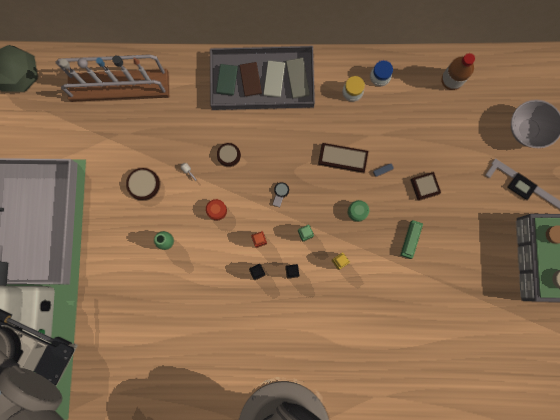

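View pics/scene0.png

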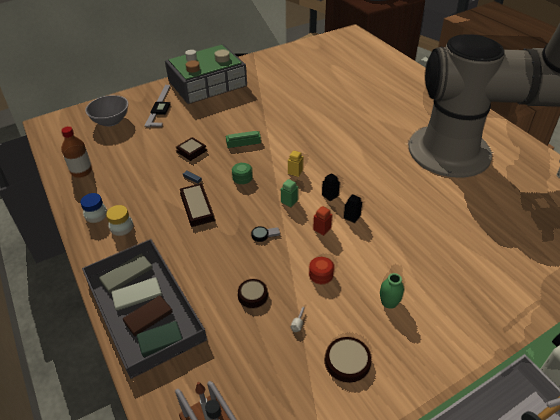

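Candidates in the top view:
- Green seal at (306,232). Its look-alikes are the red seal (259,239), black (257,271) and (292,271), and yellow (341,261).
- Green box at (358,210), versus the red box at (216,209).
- Green weight at (412,239), with green-ish bars in the tray at (228,80).
- Vase at (164,240).

The stands are square (426,186), oblong (343,157), wide (143,184) and small (229,154). I'll take the four green pieces on the open bench.

```bash
cat >h.py <<'E'
import numpy as np, cv2
from cell import robot
from scipy.spatial.transform import Rotation as R
from scipy.optimize import minimize
def ring(r,z,n=40):
    a=np.linspace(0,2*np.pi,n,False); return np.c_[r*np.cos(a),r*np.sin(a),np.full(n,z)]
def rect(a,b,z): return np.array([[s*a/2,t*b/2,z] for s in(-1,1) for t in(-1,1)])
M=dict(seal=np.r_[rect(.03,.03,0),rect(.03,.03,.044),rect(.024,.024,.058)],
 weight=np.r_[rect(.09,.028,0),rect(.09,.028,.022),rect(.09,.018,.028)],
 box=np.r_[ring(.021,0),ring(.025,.004),ring(.025,.03),ring(.021,.034)],
 vase=np.r_[ring(.016,0),ring(.022,.026),ring(.022,.044),ring(.013,.072),ring(.013,.068)])
def grab(name,save=None):
    s=robot.observe(); m=robot.camera_model(name); im=robot.read_camera(name)[:,:,::-1].copy()
    if name=="wrist":
        T=np.eye(4); T[:3,:3]=R.from_euler('xyz',s['tool_rot']).as_matrix(); T[:3,3]=s['tool_pos']; T=T@m['mount']
    else:
        T=np.eye(4); T[:3,:3]=R.from_euler('xyz',m['attitude']).as_matrix(); T[:3,3]=m['position']
    if save: cv2.imwrite(f"pics/{save}.png",im)
    return im,T,m['camera_matrix'],m['dist_coeffs']
def proj(P,c):
    _,T,K,D=c; Ti=np.linalg.inv(T)
    return cv2.projectPoints(np.asarray(P,float),cv2.Rodrigues(Ti[:3,:3])[0],Ti[:3,3],K,D)[0][:,0]
def plane(uv,z,c):
    _,T,K,D=c; u=cv2.undistortPoints(np.asarray(uv,float).reshape(-1,1,2),K,D)[:,0]
    d=np.c_[u,np.ones(len(u))]@T[:3,:3].T
    return T[:3,3]+d*((z-T[2,3])/d[:,2])[:,None]
def green(im):
    h=cv2.cvtColor(im,cv2.COLOR_BGR2HSV); return cv2.inRange(h,(45,70,20),(90,255,255))
def cream(im):
    h=cv2.cvtColor(im,cv2.COLOR_BGR2HSV); return cv2.inRange(h,(10,20,105),(32,105,255))
def blob(mask,uv,rad=25):
    "contour (hull) of the largest blob near uv"
    m=np.zeros_like(mask); cv2.circle(m,tuple(int(v) for v in uv),int(rad),255,-1)
    n,l,st,_=cv2.connectedComponentsWithStats(mask)
    best=max(set(np.unique(l[m>0]))-{0},key=lambda i:(l[m>0]==i).sum())
    p=cv2.findContours((l==best).astype('uint8'),cv2.RETR_EXTERNAL,cv2.CHAIN_APPROX_NONE)[0]
    return cv2.convexHull(np.concatenate(p)),st[best]
def fit(name,c,guess,z0=0,rad=25,mask=None):
    "pose x,y,yaw of model by silhouette hull overlap; guess x,y,yaw"
    g=np.array(guess,float); mask=green(c[0]) if mask is None else mask
    uv=proj([[g[0],g[1],z0+.02]],c)[0]; hb,st=blob(mask,uv,rad); hb=hb.astype(np.float32)
    def cost(p):
        P=M[name]@R.from_euler('z',p[2]).as_matrix().T+[p[0],p[1],z0]
        h=cv2.convexHull(proj(P,c).astype(np.float32))
        i=cv2.intersectConvexConvex(h,hb)[0]; a,b=cv2.contourArea(h),cv2.contourArea(hb)
        return 1-i/(a+b-i)
    best=None
    for y in ([g[2]] if name in('box','vase') else g[2]+np.linspace(-.8,.8,9)*(1 if name=='seal' else 2)):
        S=np.array([[g[0],g[1],y]]*4); S[1,0]+=.01;S[2,1]+=.01;S[3,2]+=.2
        r=minimize(cost,S[0],method='Nelder-Mead',options=dict(initial_simplex=S,xatol=1e-5,fatol=1e-5,maxiter=300))
        if best is None or r.fun<best.fun: best=r
    return best.x.round(4),round(1-best.fun,3),tuple(st)
def stand(c,uv,rad=12,z=.018):
    hb,st=blob(cream(c[0]),uv,rad); P=plane(hb[:,0],z,c)[:,:2]
    (x,y),(w,h),a=cv2.minAreaRect((P*1000).astype(np.float32))
    if w<h: a+=90
    (cx,cy),r=cv2.minEnclosingCircle((P*1000).astype(np.float32))
    return dict(c=np.round([x,y],1),wh=np.round([w,h],1),yaw=round(np.radians(a),3),circ=np.round([cx,cy,r],1),bb=tuple(st))
E
python3 - <<'E'
from h import *
c=grab("top")
px=dict(seal=(306,232),box=(358,210),weight=(412,239),vase=(164,240))
s=grab("scene")
for n,u in px.items():
    g=plane([u],.03,c)[0]; a=fit(n,c,[g[0],g[1],0],rad=10); print(n,a,fit(n,s,a[0],rad=10))
for n,u in dict(square=(426,186),oblong=(343,157),wide=(143,184),small=(229,154)).items():
    t=stand(c,u); print(n,t)
    P=[[*(t['c']/1000),.018]]; print('  scene',stand(s,proj(P,s)[0]))
for n,u in dict(redseal=(259,239),redbox=(216,209),blk1=(257,271),blk2=(292,271),yel=(341,261)).items(): print(n,plane([u],.03,c)[0].round(3))
cv2.imwrite("pics/crop.png",cv2.resize(c[0][140:290,130:450],None,fx=2.5,fy=2.5,interpolation=cv2.INTER_CUBIC))
E
```

```text
seal (array([ 0.4558, -0.0502,  0.2432]), np.float64(0.79), (np.int32(298), np.int32(225), np.int32(16), np.int32(16), np.int32(159))) (array([ 0.4528, -0.0516,  0.7923]), np.float64(0.87), (np.int32(281), np.int32(180), np.int32(17), np.int32(27), np.int32(359)))
box (array([ 0.511 , -0.1771,  0.0387]), np.float64(0.842), (np.int32(348), np.int32(201), np.int32(21), np.int32(20), np.int32(335))) (array([ 0.5084, -0.1817,  0.2657]), np.float64(0.874), (np.int32(232), np.int32(163), np.int32(20), np.int32(21), np.int32(363)))
weight (array([ 0.444 , -0.307 , -0.3515]), np.float64(0.875), (np.int32(401), np.int32(221), np.int32(22), np.int32(38), np.int32(467))) (array([ 0.4402, -0.3091, -0.3841]), np.float64(0.872), (np.int32(226), np.int32(131), np.int32(35), np.int32(17), np.int32(430)))
vase (array([0.436 , 0.289 , 0.2299]), np.float64(0.81), (np.int32(154), np.int32(232), np.int32(19), np.int32(17), np.int32(245))) (array([ 0.4307,  0.2885, -0.0276]), np.float64(0.911), (np.int32(380), np.int32(273), np.int32(24), np.int32(35), np.int32(611)))
square {'c': array([ 575.7, -345.5]),
[... 1087 characters left out ...]
]), 'yaw': np.float64(0.162), 'circ': array([574.4, 352. ,  33. ]), 'bb': (np.int32(329), np.int32(340), np.int32(39), np.int32(34), np.int32(1007))}
small {'c': array([654.6, 141.9]), 'wh': array([40.9, 39.8]), 'yaw': np.float64(0.017), 'circ': array([654. , 142.4,  21.7]), 'bb': (np.int32(220), np.int32(145), np.int32(17), np.int32(17), np.int32(231))}
  scene {'c': array([650.9, 141.5]), 'wh': array([38.2, 42.5]), 'yaw': np.float64(2.608), 'circ': array([650.6, 141.1,  21.4]), 'bb': (np.int32(241), np.int32(282), np.int32(23), np.int32(17), np.int32(311))}
redseal [0.439 0.062 0.03 ]
redbox [0.512 0.167 0.03 ]
blk1 [0.362 0.065 0.03 ]
blk2 [ 0.363 -0.018  0.03 ]
yel [ 0.388 -0.135  0.03 ]
```

View pics/crop.png

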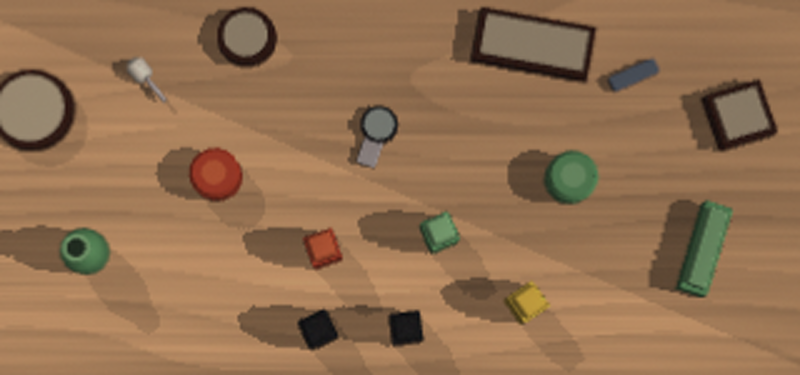

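The crop confirms the choice. The jade seal is at (440,232), the box at (571,176), the weight at (705,250) and the vase at (85,250). Red, black and yellow look-alikes are clearly separate. Next I fly above the seal.

```bash
cat >>h.py <<'E'
def to(x=None,y=None,z=None,yaw=None):
    "print tool-frame shift (mm) and turn from measured pose; yaw mod pi nearest"
    s=robot.observe(); p=s['tool_pos']; A=R.from_euler('xyz',s['tool_rot']).as_matrix()
    t=np.array([p[i] if v is None else v for i,v in enumerate((x,y,z))])
    yw=np.arctan2(A[1,0],A[0,0]); dyaw=0 if yaw is None else (yaw-yw+np.pi/2)%np.pi-np.pi/2
    d=A.T@(t-p); print('t %.2f pos'%s['time'],p.round(4),'yaw %.3f q1 %.2f q6 %.2f'%(yw,s['qpos'][0],s['qpos'][5]),'-> shift mm',(d*1000).round(1),'turn %.4f'%-dyaw,'F',s['contact_force'].round(1),'open %.4f grip %.1f'%(s['opening'],s['grip_force']))
E
python3 -c "
from h import *
to(.455,-.051,.15)"
```

```text
t 0.25 pos [0.2177 0.4776 0.2344] yaw 2.714 q1 1.00 q6 -0.15 -> shift mm [-435.2 -382.4   84.6] turn 0.0000 F [ 0.4  0.8 -0.6] open 0.0919 grip 0.0
```

```bash

python3 -m jog '[[[0.2,-0.145,-0.1275,0.028,0],[0.2,-0.145,-0.1275,0.028,0],[0.2,-0.145,-0.1275,0.028,0],[0.2,-0.145,-0.1275,0.028,0],[0.2,-0.145,-0.1275,0.028,0]]]'
python3 -m jog '[[[0.2,-0.145,-0.1275,0.028,0],[0.2,-0.145,-0.1275,0.028,0],[0.2,-0.145,-0.1275,0.028,0],[0.2,-0.145,-0.1275,0.028,0],[0.2,-0.145,-0.1275,0.028,0]]]'
python3 -m jog '[[[0.2,-0.145,-0.1275,0.028,0],[0.2,-0.145,-0.1275,0.028,0],[0.2,-0.145,-0.1275,0.028,0],[0.2,-0.145,-0.1275,0.028,0],[0.2,-0.145,-0.1275,0.028,0]]]'
python3 - <<'E'
from h import *
to(.455,-.051,.15)
c=grab("wrist","w1")
print(fit("seal",c,[.455,-.051,0.3],rad=20)); to(.455,-.051,.15)
E
```

```text
time: 0.67
tool_pos: [0.2971, 0.2988, 0.2062]
tool_rot: [-3.14, 0.0, 2.713]
contact_force: [-0.7, 0.7, 0.4]
opening: 0.0629
grip_force: 0.0
time: 1.08
tool_pos: [0.3766, 0.1226, 0.1785]
tool_rot: [-3.141, 0.001, 2.713]
contact_force: [0.4, 0.6, 0.5]
opening: 0.0552
grip_force: 0.0
time: 1.5
tool_pos: [0.456, -0.0541, 0.1503]
tool_rot: [-3.141, 0.001, 2.712]
contact_force: [0.5, -0.8, 0.8]
opening: 0.0551
grip_force: 0.0
t 1.50 pos [ 0.456  -0.0541  0.1503] yaw 2.712 q1 -0.28 q6 -1.43 -> shift mm [2.2 2.4 0.3] turn 0.0000 F [ 0.5 -0.8  0.8] open 0.0551 grip 0.0
(array([ 0.4547, -0.0499,  0.577 ]), np.float64(0.804), (np.int32(257), np.int32(181), np.int32(44), np.int32(51), np.int32(1399)))
t 1.55 pos [ 0.4578 -0.0572  0.1499] yaw 2.711 q1 -0.29 q6 -1.43 -> shift mm [ 5.1  4.4 -0.1] turn 0.0000 F [ 3.  -3.6 -1.1] open 0.0551 grip 0.0
```

View pics/w1.png

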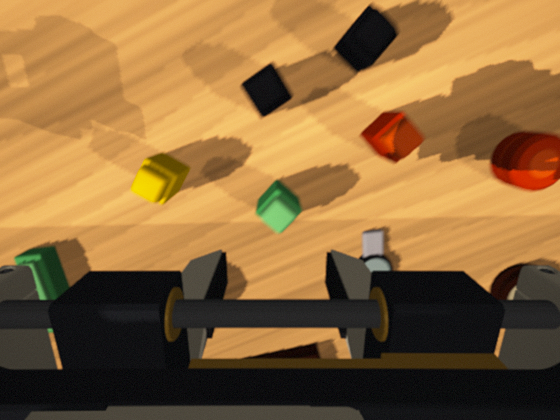

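The picture shows the seal at (278,207), clear of the fingers, but the arm was still swinging when it was taken. I'll settle, remeasure and check the overlay.

```bash

python3 -m jog '[[[0.2,0.003,0.003,0,0],[0.2,0.003,0.003,0,0],[0.2,0.003,0.003,0,0]]]'
python3 - <<'E'
from h import *
c=grab("wrist")
f=fit("seal",c,[.455,-.051,0.5],rad=20);print(f); to(f[0][0],f[0][1],.15,f[0][2])
im=c[0].copy(); hb,_=blob(green(im),proj([[.455,-.051,.02]],c)[0],20)
cv2.polylines(im,[hb],True,(255,0,0),1)
P=M['seal']@R.from_euler('z',f[0][2]).as_matrix().T+[*f[0][:2],0]
cv2.polylines(im,[cv2.convexHull(proj(P,c).astype(np.float32)).astype(int)],True,(0,0,255),1)
cv2.imwrite("pics/w2.png",cv2.resize(im[140:280,200:360],None,fx=4,fy=4,interpolation=cv2.INTER_NEAREST))
E
```

```text
time: 1.8
tool_pos: [0.4528, -0.0459, 0.1507]
tool_rot: [3.141, -0.001, 2.715]
contact_force: [0.2, 0.8, -0.0]
opening: 0.055
grip_force: 0.0
(array([ 0.4545, -0.0487,  0.5611]), np.float64(0.843), (np.int32(251), np.int32(186), np.int32(45), np.int32(52), np.int32(1479)))
t 1.85 pos [ 0.453  -0.0458  0.1508] yaw 2.715 q1 -0.27 q6 -1.41 -> shift mm [-2.6 -2.   0.8] turn -0.9875 F [ 0.4 -0.1 -0.3] open 0.0548 grip 0.0
```

View pics/w2.png

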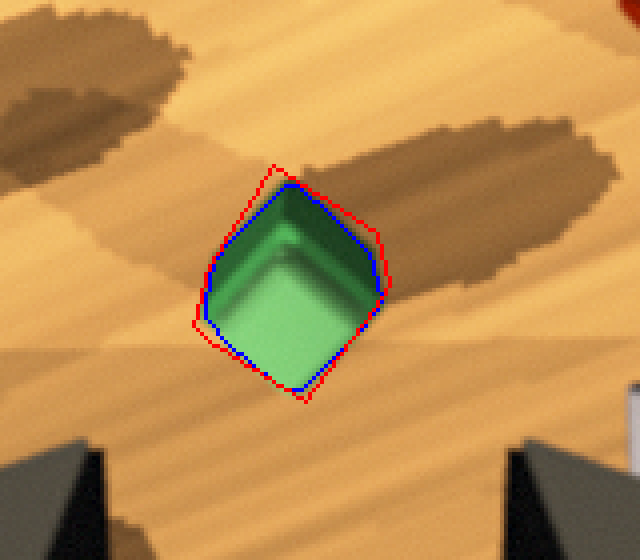

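```bash
python3 - <<'E'
s=open('h.py').read()
s=s.replace("P=M[name]@R.from_euler('z',p[2]).as_matrix().T+","P=p[3]*M[name]@R.from_euler('z',p[2]).as_matrix().T+")
s=s.replace("S=np.array([[g[0],g[1],y]]*4); S[1,0]","S=np.array([[g[0],g[1],y,.97]]*5); S[4,3]=.93; S[1,0]").replace("maxiter=300","maxiter=600")
s=s.replace("ring(.013,.072),ring","ring(.013,.072),ring")
open('h.py','w').write(s)
E
python3 - <<'E'
from h import *
c=grab("wrist")
f=fit("seal",c,[.455,-.051,0.5],rad=20);print(f); to(f[0][0],f[0][1],.15,f[0][2])
im=c[0].copy()
P=f[0][3]*M['seal']@R.from_euler('z',f[0][2]).as_matrix().T+[*f[0][:2],0]
# top face by brightness
v=cv2.inRange(im[:,:,1],150,255)&green(im); hb,_=blob(v,proj([[.455,-.051,.05]],c)[0],15)
w=plane(hb[:,0],.058,c)[:,:2]*1000; print(cv2.minAreaRect(w.astype(np.float32)))
cv2.polylines(im,[hb],True,(255,0,0),1)
cv2.polylines(im,[cv2.convexHull(proj(P,c).astype(np.float32)).astype(int)],True,(0,0,255),1)
cv2.imwrite("pics/w3.png",cv2.resize(im[140:280,200:360],None,fx=4,fy=4,interpolation=cv2.INTER_NEAREST))
E
```

```text
(array([ 0.4552, -0.0496,  0.409 ,  0.9219]), np.float64(0.979), (np.int32(250), np.int32(185), np.int32(45), np.int32(53), np.int32(1473)))
t 1.90 pos [ 0.4531 -0.0458  0.151 ] yaw 2.715 q1 -0.27 q6 -1.41 -> shift mm [-3.5 -2.6  1. ] turn -0.8351 F [ 0.   0.9 -0.5] open 0.0549 grip 0.0
((450.8235168457031, -48.24810028076172), (26.527666091918945, 26.530593872070312), 22.590412139892578)
```

View pics/w3.png

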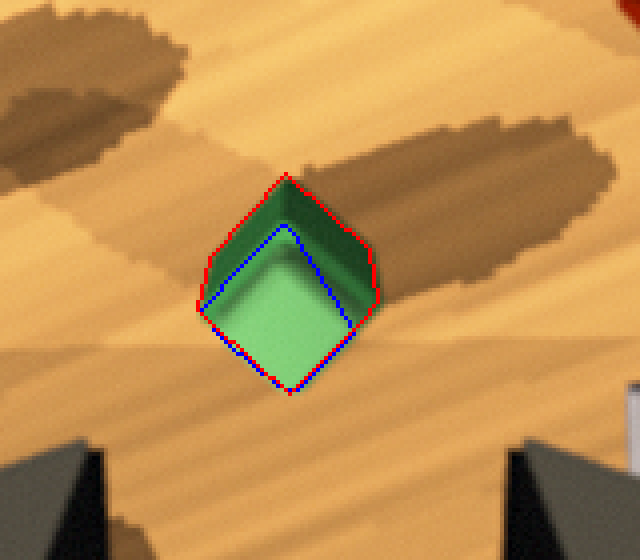

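The fit now hugs the silhouette (overlap 0.98). The seal is at (0.455,-0.050) with yaw 0.41, and the top face agrees. I'll turn, descend and check.

```bash

python3 -m jog '[[[0.2,-0.0035,-0.0026,0.05,0.125],[0.2,-0.0035,-0.0026,0.05,0.25],[0.2,-0.0035,-0.0026,0.05,0.37],[0.2,-0.0035,-0.0026,0.05,0.49],[0.2,-0.0035,-0.0026,0.05,0.6]]]' >/dev/null
python3 -m jog '[[[0.2,0,0,0,0.12],[0.2,0,0,0,0.136],[0.2,0,0,0,0.136],[0.2,0,0,0,0.136]]]' >/dev/null
python3 -c "
from h import *
to(.4552,-.0496,.016,.409)"
```

```text
t 2.65 pos [ 0.4555 -0.0502  0.1009] yaw 1.982 q1 -0.28 q6 -0.69 -> shift mm [ 0.7 -0.1 84.9] turn -1.5686 F [-0.1 -0.   0. ] open 0.0552 grip 0.0
```

```bash

python3 -m jog '[[[0.2,0.0007,0,0.035,0],[0.2,0.0007,0,0.065,0],[0.2,0.0007,0,0.0845,0],[0.2,0.0007,0,0.0845,0],[0.2,0.0007,0,0.0845,0]]]'
python3 -m jog '[[[-0.6,0,0,0,0],[-0.6,0,0,0,0],[-0.6,0,0,0,0],[-0.6,0,0,0,0],[-0.6,0,0,0,0]]]' 20
python3 -c "
from h import *
to(.4552,-.0496,.016,.409)"
```

```text
time: 3.07
tool_pos: [0.4548, -0.0497, 0.0159]
tool_rot: [-3.14, -0.001, 1.98]
contact_force: [0.6, 0.1, -0.2]
opening: 0.0549
grip_force: 0.0
time: 3.48
tool_pos: [0.4557, -0.0501, 0.0171]
tool_rot: [3.14, 0.001, 1.978]
contact_force: [-1.3, -0.1, 6.4]
opening: 0.0301
grip_force: 20.0
t 3.48 pos [ 0.4557 -0.0501  0.0171] yaw 1.978 q1 -0.28 q6 -0.68 -> shift mm [ 0.7 -0.3  1.1] turn 1.5691 F [-1.3 -0.1  6.4] open 0.0301 grip 20.0
```

```bash

python3 -m jog '[[[-0.6,0,0,-0.02,0],[-0.6,0,0,-0.05,0],[-0.6,0,0,-0.09,0],[-0.6,0,0,-0.12,0],[-0.6,0,0,-0.12,0]]]'
python3 -c "
from h import *
to(.595,-.420,.137,.303)"
```

```text
time: 3.9
tool_pos: [0.4584, -0.0508, 0.1418]
tool_rot: [3.133, 0.007, 1.978]
contact_force: [0.9, 0.2, -0.3]
opening: 0.0299
grip_force: 20.0
t 3.90 pos [ 0.4584 -0.0508  0.1418] yaw 1.978 q1 -0.28 q6 -0.68 -> shift mm [-393.1  -20.9    7.3] turn -1.4665 F [ 0.9  0.2 -0.3] open 0.0299 grip 20.0
```

```bash

python3 -m jog '[[[-0.6,-0.035,-0.002,0,0],[-0.6,-0.075,-0.004,0,0],[-0.6,-0.115,-0.006,0,0],[-0.6,-0.155,-0.008,0,0],[-0.6,-0.195,-0.01,0,0]]]' >/dev/null
python3 -m jog '[[[-0.6,-0.04,-0.002,0,0],[-0.6,-0.08,-0.004,0,0],[-0.6,-0.12,-0.006,0,0],[-0.6,-0.155,-0.008,0,0],[-0.6,-0.18,-0.01,0,0]]]' >/dev/null
python3 -m jog '[[[-0.6,-0.018,0,0,0.06],[-0.6,-0.018,0,0,0.104],[-0.6,-0.018,0,0,0.104],[-0.6,-0.018,0,0,0.104],[-0.6,-0.018,0,0,0.104]]]'
python3 - <<'E'
from h import *
c=grab("wrist","w4"); uv=proj([[.575,-.347,.018]],c)[0]; print(uv)
t=stand(c,uv,15); print(t); p=t['c']/1000
to(*p,.14,t['yaw'])
E
```

```text
time: 5.15
tool_pos: [0.5922, -0.418, 0.1356]
tool_rot: [-3.141, -0.001, 1.876]
contact_force: [0.1, -0.2, -1.1]
opening: 0.0299
grip_force: 20.0
[281.85804539 125.50246636]
{'c': array([ 575.9, -344.8]), 'wh': array([42.5, 41.7]), 'yaw': np.float64(0.304), 'circ': array([ 575.9, -344.7,   29.4]), 'bb': (np.int32(258), np.int32(96), np.int32(53), np.int32(54), np.int32(2806))}
t 5.20 pos [ 0.5924 -0.418   0.136 ] yaw 1.876 q1 -0.72 q6 -1.02 -> shift mm [74.7  6.2 -4. ] turn -1.5700 F [ 0.8  0.4 -1.5] open 0.0301 grip 20.0
```

View pics/w4.png

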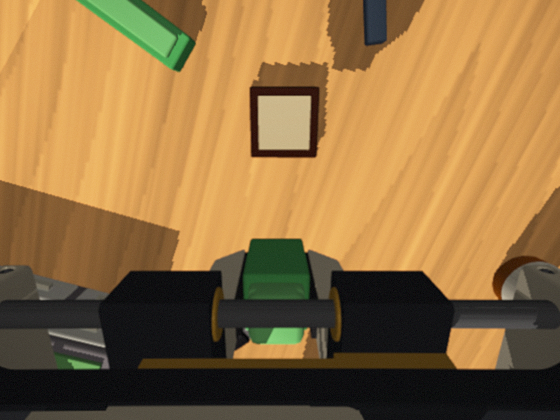

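The square stand's felt is at (284,123) in the picture, the seal is held straight, and the measured stand pose agrees with the top view to 1 mm. Moving over and lowering.

```bash

python3 -m jog '[[[-0.6,0.035,0.003,0,0],[-0.6,0.065,0.006,0,0],[-0.6,0.074,0.006,0.02,0],[-0.6,0.074,0.006,0.05,0],[-0.6,0.074,0.006,0.07,0]]]' >/dev/null
python3 -m jog '[[[-0.6,0,0,0.01,0],[-0.6,0,0,0.01,0],[-0.6,0,0,0.01,0],[-0.6,0,0,0.01,0]]]'
python3 -c "
from h import *
to(.5759,-.3448,.0355,.304)"
```

```text
time: 5.95
tool_pos: [0.577, -0.347, 0.0579]
tool_rot: [3.14, 0.002, 1.874]
contact_force: [0.6, 1.0, -0.7]
opening: 0.0298
grip_force: 20.0
t 5.95 pos [ 0.577  -0.347   0.0579] yaw 1.874 q1 -0.66 q6 -0.96 -> shift mm [ 2.5 -0.4 22.4] turn 1.5700 F [ 0.6  1.  -0.7] open 0.0298 grip 20.0
```

```bash

python3 -m jog '[[[-0.6,0.0018,0,0.008,0],[-0.6,0.0018,0,0.015,0],[-0.6,0.0018,0,0.019,0],[-0.6,0.0018,0,0.019,0],[-0.6,0.0018,0,0.019,0]]]'
python3 -c "
from h import *
to(.5759,-.3448,.0355,.304)"
python3 -m jog '[[[-0.6,0,0,0.0005,0],[-0.6,0,0,0.001,0]]]'
python3 -m jog '[[[-0.6,0,0,0.0005,0],[-0.6,0,0,0.001,0]]]'
python3 -c "
from h import *
to(.5759,-.3448,.0355,.304)"
```

```text
time: 6.37
tool_pos: [0.5753, -0.3445, 0.0367]
tool_rot: [-3.141, -0.001, 1.874]
contact_force: [0.2, 0.5, -1.5]
opening: 0.0299
grip_force: 20.0
t 6.37 pos [ 0.5753 -0.3445  0.0367] yaw 1.874 q1 -0.65 q6 -0.96 -> shift mm [-0.4  0.5  1.2] turn 1.5697 F [ 0.2  0.5 -1.5] open 0.0299 grip 20.0
time: 6.53
tool_pos: [0.5758, -0.3448, 0.0365]
tool_rot: [3.141, 0.0, 1.874]
contact_force: [-0.4, -0.0, -2.6]
opening: 0.0296
grip_force: 20.0
time: 6.7
tool_pos: [0.5757, -0.3447, 0.0354]
tool_rot: [3.141, 0.0, 1.874]
contact_force: [-0.5, 0.1, -1.5]
opening: 0.0297
grip_force: 20.0
t 6.70 pos [ 0.5757 -0.3447  0.0354] yaw 1.874 q1 -0.65 q6 -0.96 -> shift mm [-0.1  0.2 -0.1] turn 1.5698 F [-0.5  0.1 -1.5] open 0.0297 grip 20.0
```

Still carrying its weight; lower by half-millimetres until the stand takes it.

```bash

python3 -m jog '[[[-0.6,0,0,0.0005,0],[-0.6,0,0,0.0005,0]]]' | grep -E "pos|contact"
python3 -m jog '[[[-0.6,0,0,0.0005,0],[-0.6,0,0,0.0005,0]]]' | grep -E "pos|contact"
python3 -m jog '[[[-0.6,0,0,0.0005,0],[-0.6,0,0,0.0005,0]]]' | grep -E "pos|contact"
```

```text
tool_pos: [0.5757, -0.3447, 0.0351]
contact_force: [-1.6, 1.0, 1.9]
tool_pos: [0.5757, -0.3447, 0.0351]
contact_force: [-2.3, 1.4, 4.8]
tool_pos: [0.5757, -0.3447, 0.0351]
contact_force: [-2.5, 3.0, 7.4]
```

```bash

python3 -m jog '[[[0,0,0,-0.0005,0],[0,0,0,-0.0005,0],[0,0,0,-0.0005,0],[0,0,0,-0.0005,0]]]'
python3 -m jog '[[[0,0,0,-0.015,0],[0,0,0,-0.05,0],[0,0,0,-0.09,0],[0,0,0,-0.125,0],[0,0,0,-0.125,0]]]' >/dev/null
python3 - <<'E'
from h import *
c=grab("wrist"); print(fit("seal",c,[.5757,-.3447,.304],z0=.018,rad=15))
to(.443,-.308,.15,2.78)
E
```

```text
time: 7.53
tool_pos: [0.5756, -0.3446, 0.034]
tool_rot: [3.142, -0.0, 1.874]
contact_force: [0.2, -0.2, -0.6]
opening: 0.0456
grip_force: 0.0
(array([ 0.5755, -0.3438,  0.2974,  0.9313]), np.float64(0.956), (np.int32(255), np.int32(181), np.int32(35), np.int32(45), np.int32(1488)))
t 8.00 pos [ 0.5775 -0.3461  0.1641] yaw 1.874 q1 -0.65 q6 -0.96 -> shift mm [  76.6 -117.1   12.9] turn -0.9061 F [-0.5  0.2 -0.3] open 0.0460 grip 0.0
```

The seal stands within 1 mm and 0.01 rad of its target. On to the weight.

```bash

python3 -m jog '[[[0.2,0.015,-0.024,0,-0.12],[0.2,0.03,-0.048,0,-0.24],[0.2,0.045,-0.07,0,-0.36],[0.2,0.06,-0.094,0,-0.48],[0.2,0.0766,-0.117,0.013,-0.6]]]' >/dev/null
python3 -m jog '[[[0.2,0,0,0,-0.12],[0.2,0,0,0,-0.24],[0.2,0,0,0,-0.306],[0.2,0,0,0,-0.306],[0.2,0,0,0,-0.306]]]' >/dev/null
python3 - <<'E'
from h import *
robot.read_camera("top"); c=grab("wrist","w5")
f=fit("weight",c,[.443,-.308,-.36],rad=15); print(f); to(f[0][0],f[0][1],.0105,f[0][2])
im=c[0]; P=f[0][3]*M['weight']@R.from_euler('z',f[0][2]).as_matrix().T+[*f[0][:2],0]
cv2.polylines(im,[cv2.convexHull(proj(P,c).astype(np.float32)).astype(int)],True,(0,0,255),1); cv2.imwrite("pics/w5.png",im)
E
```

```text
(array([ 0.4419, -0.3059, -0.3216,  0.9476]), np.float64(0.981), (np.int32(259), np.int32(158), np.int32(33), np.int32(97), np.int32(2803)))
t 8.93 pos [ 0.4409 -0.3062  0.1455] yaw 2.778 q1 -0.75 q6 -1.96 -> shift mm [ -1.    0.6 135. ] turn -0.0422 F [0.1 0.7 0.1] open 0.0553 grip 0.0
```

View pics/w5.png

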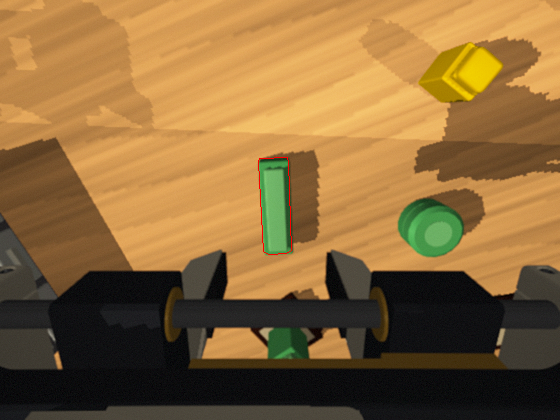

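The outline matches the weight at (275,205), with the seal on its stand at (288,340). Descending on the weight.

```bash

python3 -m jog '[[[0.2,-0.001,0.0006,0.035,-0.042],[0.2,-0.001,0.0006,0.07,-0.042],[0.2,-0.001,0.0006,0.1,-0.042],[0.2,-0.001,0.0006,0.1,-0.042],[0.2,-0.001,0.0006,0.1,-0.042]]]' >/dev/null
python3 -m jog '[[[0.2,0,0,0,0],[0.2,0,0,0,0]]]'>/dev/null
python3 -c "
from h import *
to(.4419,-.3059,.0108,-.3216)"
```

```text
t 9.52 pos [ 0.4433 -0.3072  0.0482] yaw 2.822 q1 -0.75 q6 -2.00 -> shift mm [ 1.9  0.9 37.4] turn 0.0015 F [-0.3 -0.4 -0.4] open 0.0549 grip 0.0
```

```bash

python3 -m jog '[[[0.2,0.001,0.0005,0.02,0],[0.2,0.001,0.0005,0.034,0],[0.2,0.001,0.0005,0.036,0],[0.2,0.001,0.0005,0.036,0],[0.2,0.001,0.0005,0.036,0]]]' >/dev/null
python3 -m jog '[[[0.2,0,0,0,0],[0.2,0,0,0,0]]]'>/dev/null
python3 -c "
from h import *
to(.4419,-.3059,.0105,-.3216)"
```

```text
t 10.10 pos [ 0.442  -0.3059  0.0113] yaw 2.822 q1 -0.75 q6 -2.00 -> shift mm [0.1 0.  0.8] turn 0.0018 F [0.1 0.5 0.1] open 0.0552 grip 0.0
```

```bash

python3 -m jog '[[[-0.6,0,0,0.0005,0],[-0.6,0,0,0.0005,0],[-0.6,0,0,0.0005,0],[-0.6,0,0,0.0005,0],[-0.6,0,0,0.0005,0]]]' 25
python3 -m jog '[[[-0.6,0,0,-0.02,0],[-0.6,0,0,-0.05,0],[-0.6,0,0,-0.09,0],[-0.6,0,0,-0.13,0],[-0.6,0,0,-0.13,0]]]'
python3 -c "
from h import *
to(.626,-.252,.14,1.392)"
```

```text
time: 10.52
tool_pos: [0.4414, -0.3055, 0.0097]
tool_rot: [-3.142, 0.0, 2.822]
contact_force: [0.7, -0.0, 1.4]
opening: 0.0277
grip_force: 25.0
time: 10.93
tool_pos: [0.4444, -0.3081, 0.1471]
tool_rot: [-3.136, 0.012, 2.822]
contact_force: [1.1, -0.2, -1.1]
opening: 0.0278
grip_force: 25.0
t 10.93 pos [ 0.4444 -0.3081  0.1471] yaw 2.822 q1 -0.75 q6 -2.00 -> shift mm [-154.7  110.3    8.3] turn 1.4300 F [ 1.1 -0.2 -1.1] open 0.0278 grip 25.0
```

```bash

python3 -m jog '[[[-0.6,-0.025,0.018,0,0.08],[-0.6,-0.055,0.04,0,0.2],[-0.6,-0.088,0.062,0,0.32],[-0.6,-0.12,0.086,0,0.44],[-0.6,-0.1547,0.11,0,0.56]]]' >/dev/null
python3 -m jog '[[[-0.6,0,0,0,0.12],[-0.6,0,0,0,0.24],[-0.6,0,0,0,0.36],[-0.6,0,0,0,0.48],[-0.6,0,0,0,0.6]]]' >/dev/null
python3 -m jog '[[[-0.6,0,0,0,0.12],[-0.6,0,0,0,0.22],[-0.6,0,0,0,0.27],[-0.6,0,0,0,0.27],[-0.6,0,0,0,0.27]]]' >/dev/null
python3 -m jog '[[[-0.6,0,0,0,0],[-0.6,0,0,0,0]]]' >/dev/null
python3 - <<'E'
from h import *
c=grab("wrist","w6"); uv=proj([[.646,-.144,.018]],c)[0]; print(uv)
t=stand(c,uv,15); print(t); p=t['c']/1000
to(*p,.14,t['yaw'])
E
```

```text
[282.30450809  78.83432251]
{'c': array([ 646.9, -143.2]), 'wh': array([102. ,  40.4]), 'yaw': np.float64(1.392), 'circ': array([ 647.1, -143.3,   54.5]), 'bb': (np.int32(258), np.int32(3), np.int32(53), np.int32(141), np.int32(7021))}
t 12.40 pos [ 0.6223 -0.2498  0.1396] yaw 1.393 q1 -0.50 q6 -0.32 -> shift mm [109.3   5.3  -0.4] turn 0.0007 F [-1.1  0.3 -1.3] open 0.0274 grip 25.0
```

View pics/w6.png

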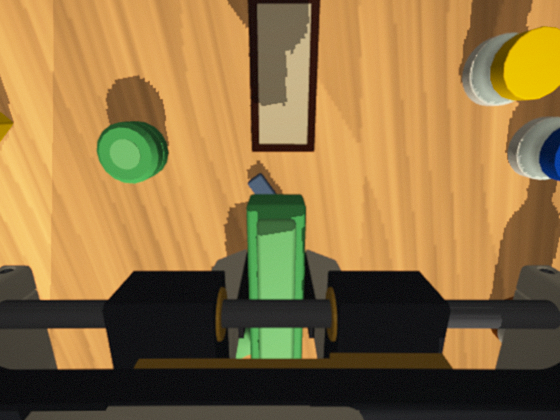

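The felt of the oblong stand is at (285,73), square with the held weight, and it agrees with the top view. Moving over and lowering.

```bash

python3 -m jog '[[[-0.6,0.03,0.001,0,0],[-0.6,0.065,0.003,0,0],[-0.6,0.095,0.005,0,0],[-0.6,0.1095,0.0053,0.01,0],[-0.6,0.1095,0.0053,0.04,0]]]' >/dev/null
python3 -m jog '[[[-0.6,0,0,0.02,0],[-0.6,0,0,0.04,0],[-0.6,0,0,0.05,0],[-0.6,0,0,0.05,0],[-0.6,0,0,0.05,0]]]' >/dev/null
python3 -m jog '[[[-0.6,0,0,0,0],[-0.6,0,0,0,0]]]' >/dev/null
python3 -c "
from h import *
to(.6469,-.1432,.028,1.392)"
```

```text
t 13.40 pos [ 0.648  -0.1435  0.0514] yaw 1.392 q1 -0.33 q6 -0.15 -> shift mm [ 0.1 -1.2 23.4] turn -0.0003 F [ 0.2 -0.1 -1. ] open 0.0277 grip 25.0
```

```bash

python3 -m jog '[[[-0.6,0.0003,-0.0008,0.01,0],[-0.6,0.0003,-0.0008,0.018,0],[-0.6,0.0003,-0.0008,0.02,0],[-0.6,0.0003,-0.0008,0.02,0],[-0.6,0.0003,-0.0008,0.02,0]]]' >/dev/null
python3 -c "
from h import *
to(.6469,-.1432,.028,1.392)"
python3 -m jog '[[[-0.6,0,0,0.001,0],[-0.6,0,0,0.001,0]]]'| grep -E "pos|contact"
python3 -m jog '[[[-0.6,0,0,0.001,0],[-0.6,0,0,0.001,0]]]'| grep -E "pos|contact"
python3 -m jog '[[[-0.6,0,0,0.0005,0],[-0.6,0,0,0.0005,0]]]'| grep -E "pos|contact"
python3 -m jog '[[[-0.6,0,0,0.0005,0],[-0.6,0,0,0.0005,0]]]'| grep -E "pos|contact"
```

```text
t 13.82 pos [ 0.6462 -0.1425  0.0293] yaw 1.392 q1 -0.33 q6 -0.15 -> shift mm [-0.6  0.9  1.3] turn -0.0002 F [-0.3  0.  -1.4] open 0.0279 grip 25.0
tool_pos: [0.6464, -0.1426, 0.0288]
contact_force: [0.2, -0.2, -1.4]
tool_pos: [0.6464, -0.1426, 0.0278]
contact_force: [-0.3, -0.6, -1.1]
tool_pos: [0.6464, -0.1426, 0.0278]
contact_force: [-1.2, 1.4, 3.1]
tool_pos: [0.6464, -0.1426, 0.0277]
contact_force: [-2.2, 0.5, 6.8]
```

```bash

python3 -m jog '[[[0,0,0,-0.0005,0],[0,0,0,-0.0005,0],[0,0,0,-0.0005,0],[0,0,0,-0.0005,0]]]' >/dev/null
python3 -m jog '[[[0,0,0,-0.015,0],[0,0,0,-0.05,0],[0,0,0,-0.09,0],[0,0,0,-0.125,0],[0,0,0,-0.125,0]]]' >/dev/null
python3 - <<'E'
from h import *
c=grab("wrist"); print(fit("weight",c,[.6469,-.1432,1.392],z0=.018,rad=15))
to(.51,-.179,.15)
E
```

```text
(array([ 0.6456, -0.1429,  4.5312,  0.959 ]), np.float64(0.982), (np.int32(254), np.int32(157), np.int32(32), np.int32(98), np.int32(2955)))
t 15.28 pos [ 0.6486 -0.1433  0.1571] yaw 1.392 q1 -0.33 q6 -0.15 -> shift mm [ -59.8 -130.1    6. ] turn 0.0000 F [-0.2  0.2 -0.5] open 0.0461 grip 0.0
```

```bash

python3 -m jog '[[[0.2,-0.015,-0.03,0,0],[0.5,-0.03,-0.065,0.006,0],[0.5,-0.045,-0.1,0.006,0],[0.5,-0.06,-0.13,0.006,0],[0.5,-0.06,-0.13,0.006,0]]]' >/dev/null
python3 -m jog '[[[0.5,0,0,0,0],[0.5,0,0,0,0],[0.5,0,0,0,0]]]' >/dev/null
python3 - <<'E'
from h import *
c=grab("wrist")
f=fit("box",c,[.51,-.179,0],rad=15); print(f); to(f[0][0],f[0][1],.012)
E
```

```text
(array([ 0.5112, -0.1785,  0.1163,  0.9649]), np.float64(0.991), (np.int32(252), np.int32(178), np.int32(55), np.int32(58), np.int32(2493)))
t 16.00 pos [ 0.5086 -0.1782  0.1458] yaw 1.393 q1 -0.48 q6 -0.30 -> shift mm [  0.2   2.6 133.8] turn 0.0000 F [-0.3  0.2 -0.4] open 0.0689 grip 0.0
```

```bash

python3 -m jog '[[[0.5,0.0002,0.0022,0.035,0],[0.5,0.0002,0.0022,0.07,0],[0.5,0.0002,0.0022,0.1,0],[0.5,0.0002,0.0022,0.1,0],[0.5,0.0002,0.0022,0.1,0]]]' >/dev/null
python3 -m jog '[[[0.5,0,0,0.02,0],[0.5,0,0,0.03,0],[0.5,0,0,0.032,0],[0.5,0,0,0.032,0],[0.5,0,0,0.032,0]]]' >/dev/null
python3 -c "
from h import *
to(.5112,-.1785,.012)"
```

```text
t 16.83 pos [ 0.5106 -0.1789  0.0154] yaw 1.392 q1 -0.48 q6 -0.30 -> shift mm [0.5 0.5 3.4] turn 0.0000 F [-0.  -1.6 -0.3] open 0.0689 grip 0.0
```

```bash

python3 -m jog '[[[0.5,0.0004,0.0005,0.0025,0],[0.5,0.0004,0.0005,0.0025,0],[-0.6,0.0004,0.0005,0.0025,0],[-0.6,0.0004,0.0005,0.0025,0],[-0.6,0.0004,0.0005,0.0025,0]]]' 20 >/dev/null
python3 -m jog '[[[-0.6,0,0,0,0],[-0.6,0,0,0,0],[-0.6,0,0,0,0]]]'
python3 -m jog '[[[-0.6,0,0,-0.02,0],[-0.6,0,0,-0.05,0],[-0.6,0,0,-0.09,0],[-0.6,0,0,-0.13,0],[-0.6,0,0,-0.13,0]]]'
python3 -c "
from h import *
to(.557,.244,.14)"
```

```text
time: 17.5
tool_pos: [0.5106, -0.1784, 0.0119]
tool_rot: [3.141, 0.0, 1.392]
contact_force: [0.7, 0.3, 1.0]
opening: 0.0491
grip_force: 20.0
time: 17.92
tool_pos: [0.514, -0.18, 0.1491]
tool_rot: [3.129, 0.004, 1.392]
contact_force: [1.7, -0.4, -1.9]
opening: 0.0495
grip_force: 20.0
t 17.92 pos [ 0.514  -0.18    0.1491] yaw 1.392 q1 -0.48 q6 -0.30 -> shift mm [425.  -33.2   7.1] turn 0.0000 F [ 1.7 -0.4 -1.9] open 0.0495 grip 20.0
```

```bash

python3 -m jog '[[[-0.6,0.03,-0.002,0,0],[-0.6,0.07,-0.005,0,0],[-0.6,0.11,-0.009,0,0],[-0.6,0.15,-0.012,0,0],[-0.6,0.19,-0.015,0,0]]]' >/dev/null
python3 -m jog '[[[-0.6,0.04,-0.003,0,0],[-0.6,0.08,-0.006,0,0],[-0.6,0.12,-0.01,0,0],[-0.6,0.155,-0.013,0,0],[-0.6,0.185,-0.015,0,0]]]' >/dev/null
python3 -m jog '[[[-0.6,0.02,-0.001,0.005,0],[-0.6,0.04,-0.002,0.005,0],[-0.6,0.05,-0.003,0.005,0],[-0.6,0.05,-0.003,0.005,0],[-0.6,0.05,-0.003,0.005,0]]]' >/dev/null
python3 -m jog '[[[-0.6,0,0,0,0],[-0.6,0,0,0,0],[-0.6,0,0,0,0]]]' >/dev/null
python3 - <<'E'
from h import *
c=grab("wrist","w7"); uv=proj([[.577,.352,.018]],c)[0]; print(uv)
t=stand(c,uv,15); print(t); p=t['circ'][:2]/1000
to(*p,.14)
E
```

```text
[280.85588153  76.3390504 ]
{'c': array([577.1, 354.1]), 'wh': array([65.3, 65.5]), 'yaw': np.float64(2.96), 'circ': array([577.1, 354. ,  33.2]), 'bb': (np.int32(239), np.int32(26), np.int32(84), np.int32(92), np.int32(6087))}
t 19.47 pos [0.5538 0.2448 0.1369] yaw 1.391 q1 0.29 q6 0.47 -> shift mm [111.6   3.3  -3.1] turn 0.0000 F [ 0.7  0.1 -1.6] open 0.0498 grip 20.0
```

View pics/w7.png

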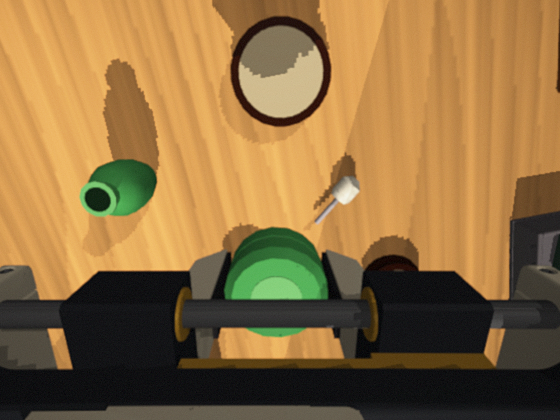

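The wide stand's felt is at (281,71), agreeing with the top view to 2 mm, and the box is held level. Moving over and lowering.

```bash

python3 -m jog '[[[-0.6,0.03,0.001,0,0],[-0.6,0.065,0.002,0,0],[-0.6,0.095,0.003,0,0],[-0.6,0.1116,0.0033,0.01,0],[-0.6,0.1116,0.0033,0.04,0]]]' >/dev/null
python3 -m jog '[[[-0.6,0,0,0.02,0],[-0.6,0,0,0.04,0],[-0.6,0,0,0.048,0],[-0.6,0,0,0.048,0],[-0.6,0,0,0.048,0]]]' >/dev/null
python3 -m jog '[[[-0.6,0,0,0,0],[-0.6,0,0,0,0]]]' >/dev/null
python3 -c "
from h import *
to(.5771,.354,.030)"
```

```text
t 20.47 pos [0.5778 0.3552 0.0506] yaw 1.392 q1 0.44 q6 0.62 -> shift mm [-1.4 -0.5 20.6] turn 0.0000 F [ 0.2 -0.9 -0.3] open 0.0493 grip 20.0
```

```bash

python3 -m jog '[[[-0.6,-0.0008,-0.0003,0.01,0],[-0.6,-0.0008,-0.0003,0.016,0],[-0.6,-0.0008,-0.0003,0.018,0],[-0.6,-0.0008,-0.0003,0.018,0],[-0.6,-0.0008,-0.0003,0.018,0]]]' >/dev/null
python3 -c "
from h import *
to(.5771,.354,.030)"
python3 -m jog '[[[-0.6,0,0,0.001,0],[-0.6,0,0,0.001,0]]]'| grep -E "pos|contact"
python3 -m jog '[[[-0.6,0,0,0.001,0],[-0.6,0,0,0.001,0]]]'| grep -E "pos|contact"
python3 -m jog '[[[-0.6,0,0,0.0005,0],[-0.6,0,0,0.0005,0]]]'| grep -E "pos|contact"
python3 -m jog '[[[-0.6,0,0,0.0005,0],[-0.6,0,0,0.0005,0]]]'| grep -E "pos|contact"
```

```text
t 20.88 pos [0.5762 0.3542 0.0304] yaw 1.392 q1 0.44 q6 0.62 -> shift mm [-0.   0.9  0.4] turn 0.0000 F [ 0.  -0.6 -1.3] open 0.0494 grip 20.0
tool_pos: [0.5764, 0.3543, 0.0299]
contact_force: [-0.6, -0.3, 1.7]
tool_pos: [0.5765, 0.3543, 0.0299]
contact_force: [-3.1, -1.6, 6.2]
tool_pos: [0.5764, 0.3543, 0.0299]
contact_force: [-3.4, -2.5, 9.9]
tool_pos: [0.5765, 0.3543, 0.0299]
contact_force: [-4.5, -2.3, 11.8]
```

```bash

python3 -m jog '[[[-0.6,0,0,-0.002,0],[0.4,0,0,-0.002,0],[0.4,0,0,-0.002,0],[0.4,0,0,-0.002,0],[0.4,0,0,-0.002,0]]]'
python3 -m jog '[[[0.4,0,0,-0.015,0],[0.4,0,0,-0.05,0],[0.4,0,0,-0.09,0],[0.4,0,0,-0.125,0],[0.4,0,0,-0.125,0]]]' >/dev/null
python3 - <<'E'
from h import *
c=grab("wrist"); print(fit("box",c,[.5771,.354,0],z0=.018,rad=15))
to(.433,.2887,.16)
E
```

```text
time: 21.97
tool_pos: [0.5763, 0.3542, 0.0294]
tool_rot: [-3.141, 0.0, 1.392]
contact_force: [0.8, 0.6, -0.2]
opening: 0.064
grip_force: 0.0
(array([0.5762, 0.3543, 0.0659, 0.9818]), np.float64(0.984), (np.int32(244), np.int32(181), np.int32(55), np.int32(59), np.int32(2585)))
t 22.43 pos [0.5785 0.3554 0.1598] yaw 1.392 q1 0.44 q6 0.62 -> shift mm [ -91.5 -131.4   -1.7] turn 0.0000 F [-0.1  0.5 -0.5] open 0.0642 grip 0.0
```

The box is on its stand within 1 mm. Now the vase.

```bash

python3 -m jog '[[[0.4,-0.02,-0.03,0,0],[0.4,-0.045,-0.065,0,0],[0.4,-0.07,-0.1,0,0],[0.4,-0.0915,-0.1315,0,0],[0.4,-0.0915,-0.1315,0,0]]]' >/dev/null
python3 -m jog '[[[0.4,0,0,0,0],[0.4,0,0,0,0],[0.4,0,0,0,0]]]' >/dev/null
python3 - <<'E'
from h import *
c=grab("wrist")
f=fit("vase",c,[.433,.2887,0],rad=20); print(f); to(f[0][0],f[0][1],.024)
im=c[0]; P=f[0][3]*M['vase']+[*f[0][:2],0]
cv2.polylines(im,[cv2.convexHull(proj(P,c).astype(np.float32)).astype(int)],True,(0,0,255),1)
cv2.imwrite("pics/w8.png",im)
E
```

```text
(array([ 0.4338,  0.2909, -0.0366,  0.9525]), np.float64(0.974), (np.int32(254), np.int32(180), np.int32(48), np.int32(54), np.int32(1985)))
t 23.15 pos [0.4321 0.2881 0.1546] yaw 1.392 q1 0.44 q6 0.62 -> shift mm [  2.9   1.1 130.6] turn 0.0000 F [ 0.3  0.1 -0.5] open 0.0643 grip 0.0
```

View pics/w8.png

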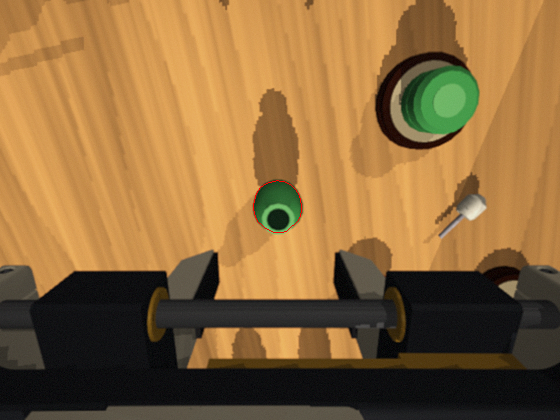

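The vase outline fits at (278,206), and the box sits centred on its stand at (432,100). Descending on the vase.

```bash

python3 -m jog '[[[0.4,0.0025,0.001,0,0],[0.4,0.0025,0.001,0.03,0],[0.4,0.0025,0.001,0.06,0],[0.4,0.0025,0.001,0.09,0],[0.4,0.0025,0.001,0.09,0]]]' >/dev/null
python3 -m jog '[[[0.4,0,0,0.02,0],[0.4,0,0,0.034,0],[0.4,0,0,0.036,0],[0.4,0,0,0.036,0],[0.4,0,0,0.036,0]]]' >/dev/null
python3 -c "
from h import *
to(.4338,.2909,.024)"
```

```text
t 23.98 pos [0.4331 0.2904 0.03  ] yaw 1.392 q1 0.44 q6 0.62 -> shift mm [0.6 0.6 6. ] turn 0.0000 F [ 0.1 -0.1 -0.8] open 0.0643 grip 0.0
```

```bash

python3 -m jog '[[[0.4,0.0004,0.0005,0.0055,0],[0.4,0.0004,0.0005,0.0055,0],[-0.6,0.0004,0.0005,0.0055,0],[-0.6,0.0004,0.0005,0.0055,0],[-0.6,0.0004,0.0005,0.0055,0]]]' 20 >/dev/null
python3 -m jog '[[[-0.6,0,0,0,0],[-0.6,0,0,0,0],[-0.6,0,0,0,0]]]'
python3 -m jog '[[[-0.6,0,0,-0.02,0],[-0.6,0,0,-0.05,0],[-0.6,0,0,-0.09,0],[-0.6,0,0,-0.13,0],[-0.6,0,0,-0.13,0]]]'
python3 -c "
from h import *
to(.634,.034,.155)"
```

```text
time: 24.65
tool_pos: [0.4329, 0.2903, 0.0235]
tool_rot: [3.141, -0.0, 1.392]
contact_force: [1.0, 0.5, 0.9]
opening: 0.0434
grip_force: 20.0
time: 25.07
tool_pos: [0.436, 0.292, 0.1604]
tool_rot: [3.131, -0.008, 1.392]
contact_force: [1.8, 1.0, -0.6]
opening: 0.0434
grip_force: 20.0
t 25.07 pos [0.436  0.292  0.1604] yaw 1.392 q1 0.44 q6 0.62 -> shift mm [-218.7  240.7    6.3] turn 0.0000 F [ 1.8  1.  -0.6] open 0.0434 grip 20.0
```

```bash

python3 -m jog '[[[-0.6,-0.02,0.022,0,0],[-0.6,-0.046,0.05,0,0],[-0.6,-0.073,0.08,0,0],[-0.6,-0.1,0.11,0,0],[-0.6,-0.125,0.138,0,0]]]' >/dev/null
python3 -m jog '[[[-0.6,-0.027,0.029,0,0],[-0.6,-0.054,0.059,0,0],[-0.6,-0.08,0.087,0,0],[-0.6,-0.094,0.103,0,0],[-0.6,-0.094,0.103,0,0]]]' >/dev/null
python3 -m jog '[[[-0.6,0,0,0,0],[-0.6,0,0,0,0],[-0.6,0,0,0,0]]]' >/dev/null
python3 - <<'E'
from h import *
c=grab("wrist","w9"); uv=proj([[.654,.142,.018]],c)[0]; print(uv)
t=stand(c,uv,12); print(t); p=t['circ'][:2]/1000
to(*p,.15)
E
```

```text
[281.87002081  76.26199653]
{'c': array([653.1, 143.4]), 'wh': array([42.8, 44.2]), 'yaw': np.float64(2.963), 'circ': array([653.3, 143.4,  22.3]), 'bb': (np.int32(254), np.int32(46), np.int32(54), np.int32(57), np.int32(2414))}
t 26.20 pos [0.6301 0.0331 0.1532] yaw 1.393 q1 -0.07 q6 0.11 -> shift mm [112.7   3.4   3.2] turn 0.0000 F [-0.4  0.7 -0.7] open 0.0432 grip 20.0
```

View pics/w9.png

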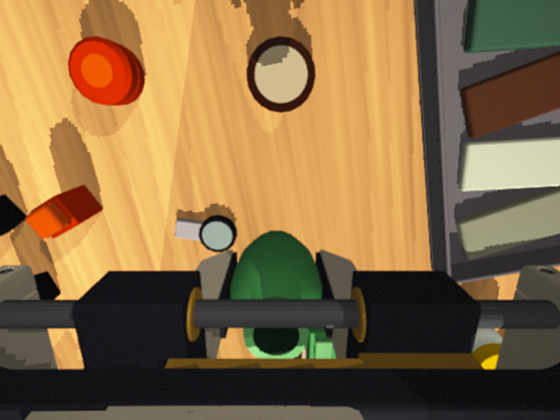

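The small stand's felt is at (281,74), and the vase is held upright. Its position matches the top view. Moving over and lowering.

```bash

python3 -m jog '[[[-0.6,0.03,0.001,0,0],[-0.6,0.065,0.002,0,0],[-0.6,0.095,0.003,0,0],[-0.6,0.1127,0.0033,0.01,0],[-0.6,0.1127,0.0033,0.04,0]]]' >/dev/null
python3 -m jog '[[[-0.6,0,0,0.02,0],[-0.6,0,0,0.04,0],[-0.6,0,0,0.051,0],[-0.6,0,0,0.051,0],[-0.6,0,0,0.051,0]]]' >/dev/null
python3 -m jog '[[[-0.6,0,0,0,0],[-0.6,0,0,0,0]]]' >/dev/null
python3 -c "
from h import *
to(.6533,.1434,.0415)"
```

```text
t 27.20 pos [0.6551 0.1423 0.0641] yaw 1.392 q1 0.10 q6 0.28 -> shift mm [ 0.8 -2.  22.6] turn 0.0000 F [ 0.8  0.3 -1.8] open 0.0435 grip 20.0
```

```bash

python3 -m jog '[[[-0.6,0.0006,-0.0014,0.01,0],[-0.6,0.0006,-0.0014,0.018,0],[-0.6,0.0006,-0.0014,0.02,0],[-0.6,0.0006,-0.0014,0.02,0],[-0.6,0.0006,-0.0014,0.02,0]]]' >/dev/null
python3 -c "
from h import *
to(.6533,.1434,.0415)"
python3 -m jog '[[[-0.6,0,0,0.001,0],[-0.6,0,0,0.001,0]]]'| grep -E "pos|contact"
python3 -m jog '[[[-0.6,0,0,0.001,0],[-0.6,0,0,0.001,0]]]'| grep -E "pos|contact"
python3 -m jog '[[[-0.6,0,0,0.0005,0],[-0.6,0,0,0.0005,0]]]'| grep -E "pos|contact"
```

```text
t 27.62 pos [0.6526 0.1428 0.0417] yaw 1.392 q1 0.10 q6 0.28 -> shift mm [0.7 0.6 0.2] turn 0.0000 F [-0.2  0.4 -1.5] open 0.0435 grip 20.0
tool_pos: [0.6528, 0.1429, 0.0415]
contact_force: [-1.8, -0.3, 2.7]
tool_pos: [0.6528, 0.1429, 0.0414]
contact_force: [-4.1, -1.2, 7.7]
tool_pos: [0.6528, 0.1429, 0.0414]
contact_force: [-4.7, -1.3, 10.8]
```

Contact. Release, rise, and view from above.

```bash

python3 -m jog '[[[-0.6,0,0,-0.0015,0],[0.4,0,0,-0.0015,0],[0.4,0,0,-0.0015,0],[0.4,0,0,-0.0015,0],[0.4,0,0,-0.0015,0]]]'
python3 -m jog '[[[0.4,0,0,-0.015,0],[0.4,0,0,-0.05,0],[0.4,0,0,-0.09,0],[0.4,0,0,-0.125,0],[0.4,0,0,-0.125,0]]]' >/dev/null
python3 - <<'E'
from h import *
c=grab("wrist"); print(fit("vase",c,[.653,.1434,0],z0=.018,rad=15))
E
python3 -m jog '[[[0.4,-0.04,-0.04,0,0],[0.4,-0.06,-0.1,0,0],[0.4,-0.08,-0.15,0,0],[0.4,-0.08,-0.18,0,0],[0.4,-0.08,-0.18,0,0]]]' >/dev/null
python3 -m jog '[[[0.4,-0.02,-0.04,0,0],[0.4,-0.04,-0.08,0,0],[0.4,-0.06,-0.1,0,0],[0.4,-0.06,-0.1,0,0],[0.4,-0.06,-0.1,0,0]]]' >/dev/null
python3 - <<'E'
from h import *
grab("scene","s9"); t=grab("top","t9")
E
```

```text
time: 28.53
tool_pos: [0.6528, 0.1429, 0.0409]
tool_rot: [-3.141, -0.0, 1.392]
contact_force: [-0.6, -0.8, -0.5]
opening: 0.063
grip_force: 0.0
(array([0.6528, 0.1444, 0.0282, 0.966 ]), np.float64(0.973), (np.int32(246), np.int32(183), np.int32(49), np.int32(54), np.int32(1985)))
```

View pics/s9.png

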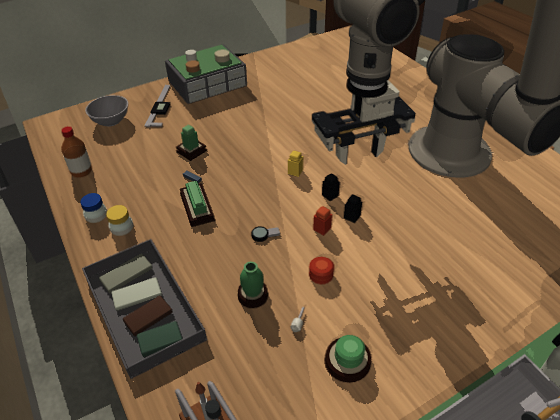

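View pics/t9.png

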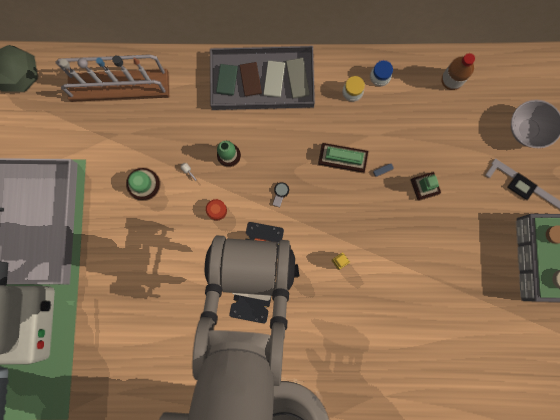

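All four jade pieces stand on their stands (scene view: seal (190,145), weight (198,200), vase (252,285), box (348,355)). The red pieces are where they were at (322,220) and (321,270), and the gripper is clear in the air.

```bash
python3 -m jog '[[[0.4,0,0,0,0],[0.4,0,0,0,0],[0.4,0,0,0,0]]]' >/dev/null; python3 -c "
from cell import robot
print(robot.hand_in())"
```

```text
the job is handed in; nothing more can be done
None
```

I set the four jade pieces upright on their own stands, each within about 1.5 mm of centre by the wrist camera and none dropped; the red seal and box were not touched, and I handed the job in at about 30 s (no verdict was returned).

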